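# Release and peel a formed dental tray from its cast, and hold it over the light pad

## Task

Push the treadle of the forming press all the way down to its stop and let it spring back up, so that its pin cracks the formed white tray loose. Then take the tray by the upright tab on its corner and peel it off its plaster cast: raise that corner first, until the tray is clearly tilted, while the opposite corner stays down on the press, leaving the cast seated. Carry the tray over the middle of the flat light pad and finish still holding it there in the gripper, about level, right way up, clearly up in the air (about 20 cm above the table) and steady; leave everything else on the table where it is.

Things in the scene. Friction and masses are not known exactly. Their poses are not given: they have to be found in the camera images.
- pedal (a joint): angle of the press's treadle (rad): 0 = up at rest, grows as it is pressed, 0.30 = fully down on its stop. It is a steel plate 75 long x 66 wide x 8 thick, hinged along its edge next to the press and rising from there towards its free end, which points away from the press along the press's -x. A spring returns it; pressed at pedal_tread it needs about 4 N to start and about 8 to 12 N near the stop.
- pedal_tread (a point): point in the middle of the treadle's top face, 55 mm from its hinge; press here, straight down. At rest it is 42 mm above the table; it is 26 mm above the table when the treadle is on its stop.
- former_top (a point): centre of the flat square top (150 x 150) of the forming press, 60 mm above the table; the press is fixed to the table. x axis: from the treadle (on the -x side) across the press, y to its left seen from the treadle side, z up. A pin of 10 mm diameter under the tray's tab corner rises 7 mm while the treadle is down; the tray's corner then mostly stays raised by some 5 to 7 mm, and at the least never lies lower than at the start.
- tray_tab (a point): centre of the upright tab on one corner of the tray: 28 long (along the tray's diagonal, local x), 9 thick (local y: pinch across this), its top 14 mm above this point, the upper face of the tray's flange 14 mm below it. Axes as the tray's: x points along the diagonal from the opposite corner to the tab, z up. At the start the tab corner is the one at -x, +y of the press.
- tray_heel (a point): underside of the tray's corner opposite the tab, 149 mm from the tab along the tray's diagonal and 17 mm lower than the tab's centre; the tray's hinge point while it is peeled. Same axes.
- tray_centre (a point): middle of the formed tray, 66 mm from the tab along the diagonal, 11 mm above its underside (and 6 mm lower than the tab's centre). The tray is a rigid white sheet, 120 x 120 square flange 3 thick, with a cup (90 across, 23 high, 30 with the tooth shapes) raised in its middle, open below; 65 to 100 g. Springy undercuts of the cast press on the cup's inside and hold it with a few newtons until it has been raised about 15 mm. Same axes.
- cast: round plaster cast under the tray, diameter 76, 31 high (37 with its teeth), 0.7 kg with the steel puck in its foot, loose, standing 14 mm deep in a round recess in the press's top; origin at the centre of its underside, z up.
- pad_centre (a point): centre of the top face of the flat light pad, 170 x 170, 15 mm high, fixed to the table; z up.
- model_a: small horseshoe plaster model, 50 x 58 x 24, near the middle of the table between the press and the light pad; loose, not to be moved; origin at the centre of its underside
- bowl: black rubber mixing bowl, diameter 100, height 50; loose, not to be moved; origin at the centre of its underside
- wax_spatula: spatula 170 long, lying; loose, not to be moved
- monomer: amber glass bottle, diameter 44, height 100; loose, not to be moved; origin at the centre of its underside
- tray: the formed tray itself; origin at the centre of its underside, 11 mm below tray_centre. Same axes.
Mind the look-alikes: they are no part of the job. What is shaped like the tray but brown or pink is not meant.

How it is judged:
On the way, in this order (a step that is already met when the one before it is completed fails the run):
1. the treadle is pressed down to its stop (value of joint pedal above 0.27 rad), for 0.1 s.
2. the treadle has been let back up (value of joint pedal below 0.06 rad), for 0.1 s.
3. the tab corner is raised (tray tilted over 8 degrees, right way up) with the opposite corner still down on the press (angle between tray_centre's own z axis and vertical between 0.14 and 1 rad and z of tray_heel in the frame of former_top below 0.014 m and horizontal distance between tray_centre and former_top below 0.04 m), for 0.1 s.
At the end, for the whole second after the job is handed in: The tray is held by the fingers, its centre within 50 mm (horizontally) of the light pad's centre and more than 120 mm above the table, tilted less than 20 degrees, right way up and still; the cast is still seated in the press (within 10 mm and 7 degrees of its start) and the treadle is up (contact force between the fingers and tray above 1 N and horizontal distance between tray_centre and pad_centre below 0.05 m and height (world z) of tray_centre above 0.12 m and angle between tray_centre's own z axis and vertical below 0.35 rad and linear speed of tray below 0.05 m/s and distance of cast from where it was at the start of the episode below 0.01 m and angle between cast's own z axis and vertical below 0.12 rad and contact force between tray and cast below 0.1 N and value of joint pedal below 0.06 rad); the arm keeps its last pose, push and grip.
It fails at once if a bystander (model, bowl, spatula or bottle) was moved more than 30 mm (distance of any of model_a, bowl, wax_spatula, monomer from where it was at the start of the episode above 0.03 m).
It fails at once if the cast was pulled out of the press (distance of cast from where it was at the start of the episode above 0.02 m).
It also fails if it takes over 56 s, if anything falls off the work surface, if the arm or the gripper's body presses on something with over 40 N, if the wrist force passes 120 N, or if a joint passes its speed limit or range.

## Robot

A 6-joint arm with a two-finger parallel gripper is mounted at the origin on the work surface. World frame = base frame: x ahead of the robot, y to its left, z up, the work surface at z = 0. Lengths are in m, angles in rad, forces in N, time in s.
With the tool pointing down it reaches from about 0.15 to 0.775 m from the base axis. Payload 6.1 kg.
Tool frame: the origin (TCP) lies midway between the tips of the shut fingers; the grasp point (between the pads) lies 19 mm behind it; x points along the fingers, y is the direction in which the jaws open and shut, and the axes are right-handed (so a half turn about x gives the same grasp; the last joint's range is limited). The gripper opens to 85 mm and grips with 20 to 120 N. Pads are 22 mm wide; open, the fingers measure 114 mm over their backs; the gripper's body (76 mm by 85 mm) begins 54 mm behind the grasp point. The pads swing forward as they close: fully open they stand 13 mm farther back than shut.
Start: joints at [-1.13, 0.126, -0.04, 1.405, 0, 1.571], TCP at [0.224, -0.475, 0.231] pointing down, gripper open.
Joint ranges: [-2.72, 2.72], [-0.95, 1.95], [-1.27, 1.35], [-1.78, 2.02], [-1.46, 1.47], [-3.14, 3.14]. Speed limits (rad/s): [2.39, 2.39, 3.01, 3.14, 3.14, 3.14].

## Interface

Orientations are given as a 3x3 rotation matrix whose columns are the frame's x, y, z axes.
In Python, from cell import * gives the robot as it stands.
- The arm moves only by the tool move_arm, never from a script. Its argument "moves" is text: rows parted by semicolons, each of 6 numbers parted by spaces: the shift along the tool's x, y, z in m, then the turn, a rotation vector about the tool's x, y, z in rad. In form: dx dy dz ax ay az; .... A call has 1 to 20 rows; each row is the pose to reach, as a shift and turn from the pose commanded when the call began, along the tool's axes at that moment; what a row does not reach only later rows make up. A row lasts 1/12 s, in which the tool goes at most 41.7 mm and 7.16 degrees, less where a joint would pass 70% of its speed; a pose out of reach is approached as far as the arm can. A call with a gripper value outside its range is refused whole. "jaw" is the opening in per cent of the stroke, from 0 (shut) to 100 (fully open), set as the call begins (left out, the last holds). The fingers move at their own pace and stop on an object; "squeeze" is the grip in N (left out, the last holds). Time passes only in rows, so rows that repeat a pose let the fingers close. It gives the time, the measured TCP pose, the force and the opening at its end, in the units of the state.
- state(): the state, without advancing time (a new reading comes with each control period).
- read_camera(name): name is "scene" or "top"; returns a dict with "img" (480x640x3 uint8, red, green, blue), "range_z" (480x640 float32, m along the optical axis (not along the pixel's ray), 0 where there is no reading), "K" (3x3 intrinsics, pixels), "xyz" and "orientation" of the camera in the world. Camera axes: x right, y down, z forward; pixel columns grow to the right and rows downward; lengths in m; the calibration is good to about 2 mm. A picture is of the moment at which its call begins.
- close_job(): hands the job in, once; it reports no verdict.
The state is a dict: "time_s": time; "joints": joint angles; "joint_vel": joint speeds; "tau": joint torques, N m; "position": TCP position; "ee_rot": TCP orientation; "contact_force": force on the tool from outside, world axes, zero at the start; "torque": the same for the moment, N m; "gripper_width": opening from 0.0 (shut) to 1.0 (fully open).
Only numpy, scipy, OpenCV 4.12 (cv2) and the standard library are available. Lean on these libraries where they do the work, as an engineer would, in place of code of your own. Each camera call takes 0.05 s, during which the arm holds its last target.

## Working session

There is one attempt and no reset: what is moved stays moved. The work goes in short steps, Python scripts to look and compute and a tool call to move; the robot and the scene stay as the last step left them, time stands still between calls to the robot, and variables do not carry over. Pictures are saved under pics/ and viewed, and the job is handed in when it is done.

Besides the shell and the picture viewer there is one more tool, called after "Call:" as a command line: name --argument value ..., lists and objects as JSON in quotes. move_arm: Moves the arm, as the interface text tells. Its arguments: {"type":"object","properties":{"moves":{"type":"string"},"jaw":{"type":"number"},"squeeze":{"type":"number"}},"required":["moves"]}

```bash
ls; mkdir -p pics; python3 - <<'E'
from cell import *
import cv2,numpy as np
for n in ["scene","top"]:
    c=read_camera(n); cv2.imwrite(f"pics/{n}0.png",c["img"][:,:,::-1]); np.savez(f"{n}0.npz",**c)
    print(n,c["K"].tolist(),c["xyz"],np.array(c["orientation"]).round(3).tolist())
print(state())
E
```

```text
pics
scene [[517.5945547272503, 0.0, 318.23251024025626], [0.0, 517.5945547272503, 234.696103932137], [0.0, 0.0, 1.0]] [ 1.51090986 -0.52762246  1.01849369] [[0.457, 0.551, -0.698], [0.889, -0.3, 0.345], [-0.019, -0.778, -0.628]]
top [[595.1970924857789, 0.0, 324.3239342001779], [0.0, 595.1970924857789, 248.85046307722746], [0.0, 0.0, 1.0]] [ 0.26404437 -0.01217799  1.79358854] [[-0.026, -0.991, 0.135], [-1.0, 0.026, 0.002], [-0.006, -0.134, -0.991]]
{'time_s': 0.1, 'joints': array([-1.12996456e+00,  1.26330000e-01, -4.05225648e-02,  1.40537075e+00,
        3.11736426e-05,  1.57080874e+00]), 'joint_vel': array([ 0.00100794, -0.00029213,  0.0014715 ,  0.00193338,  0.00041927,
        0.00120743]), 'tau': array([-1.17931195e-03, -4.36905169e+01,  3.53604233e+01,  1.37294116e-02,
        2.38854653e-05, -1.95333899e-05]), 'position': array([ 0.2238671 , -0.47447716,  0.23059379]), 'ee_rot': array([[-5.80689853e-04,  4.26680198e-01, -9.04402383e-01],
       [ 1.30386327e-03, -9.04401444e-01, -4.26680592e-01],
       [-9.99998981e-01, -1.42698614e-03, -3.11558965e-05]]), 'contact_force': array([-0.88421615,  0.58288569, -0.39320477]), 'torque': array([-0.01136032,  0.04869135,  0.02231818]), 'gripper_width': 1.0055962856632037}
```

View pics/scene0.png

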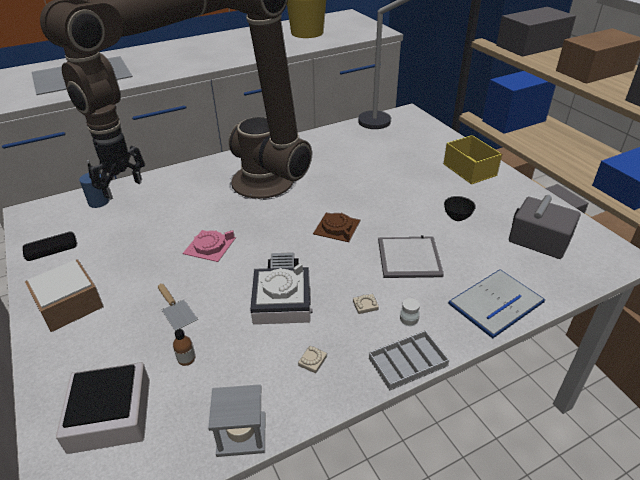

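View pics/top0.png

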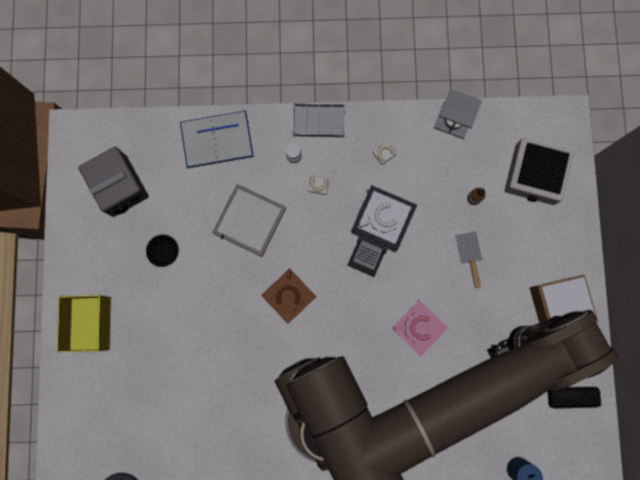

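The top view shows the press at (384,218), its treadle at (367,256), the pad at (250,220) and model_a at (318,185). The scene view shows the press at (280,290), with the tab at about (298,270). I'll zoom in on these.

```bash
python3 - <<'E'
import cv2,numpy as np
t=cv2.imread("pics/top0.png"); s=cv2.imread("pics/scene0.png")
cv2.imwrite("pics/t1.png",cv2.resize(t[175:285,335:435],None,fx=5,fy=5,interpolation=cv2.INTER_CUBIC))
cv2.imwrite("pics/s1.png",cv2.resize(s[240:330,240:330],None,fx=6,fy=6,interpolation=cv2.INTER_CUBIC))
E
```

```text
(no output)
```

View pics/t1.png

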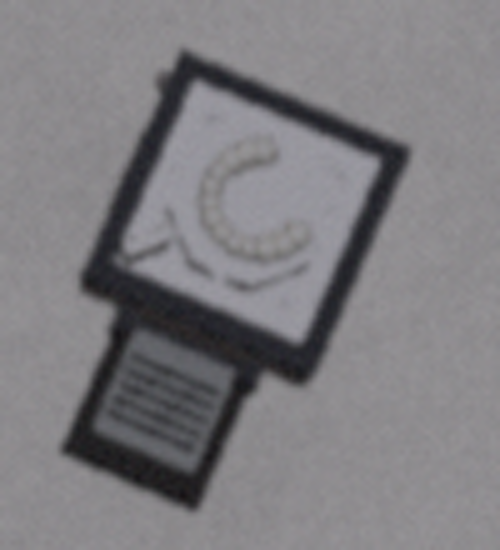

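View pics/s1.png

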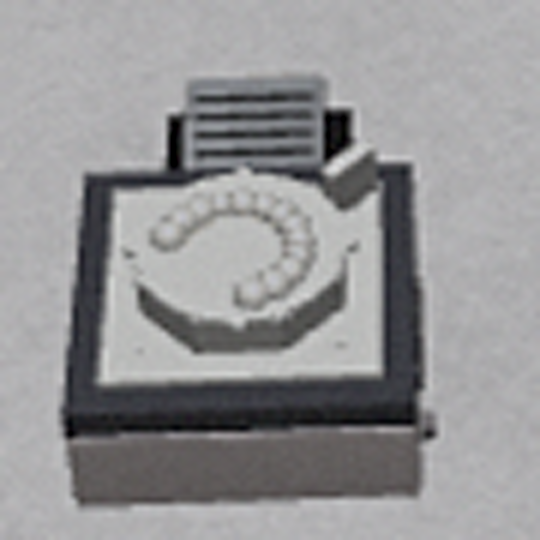

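```bash
cat > h.py <<'E'
import numpy as np,cv2
def rays(c,px):
    px=np.atleast_2d(px).astype(float); K=c["K"]
    d=np.c_[(px[:,0]-K[0,2])/K[0,0],(px[:,1]-K[1,2])/K[1,1],np.ones(len(px))]
    return d@np.array(c["orientation"]).T
def onplane(c,px,z):
    d=rays(c,px); o=np.array(c["xyz"]); return o+d*((z-o[2])/d[:,2])[:,None]
def cloud(c,px):
    px=np.atleast_2d(px); r=c["range_z"][px[:,1],px[:,0]]; return np.array(c["xyz"])+rays(c,px)*r[:,None]
def proj(c,P):
    p=(np.atleast_2d(P)-np.array(c["xyz"]))@np.array(c["orientation"])
    return np.c_[p[:,0]/p[:,2]*c["K"][0,0]+c["K"][0,2],p[:,1]/p[:,2]*c["K"][1,1]+c["K"][1,2]]
E
python3 - <<'E'
from h import *
t=np.load("top0.npz"); s=np.load("scene0.npz")
g=cv2.cvtColor(t["img"],cv2.COLOR_RGB2GRAY)
# press outline
m=np.zeros_like(g); sub=g[175:285,335:435]
print(g[215:260:4,350:420:4])
f=lambda x,y:(335+x/5-0.4,175+y/5-0.4)
top=onplane(t,[f(*p) for p in [(180,50),(410,150),(305,382),(83,288)]],.06)
print("press",top.round(4),top.mean(0)); 
for i in range(4): print(np.linalg.norm(top[i]-top[(i+1)%4]))
fl=onplane(t,[f(*p) for p in [(192,80),(385,158),(308,342),(118,262)]],.063)
print("flange",fl.round(4),fl.mean(0))
for i in range(4): print(np.linalg.norm(fl[i]-fl[(i+1)%4]))
tr=onplane(t,[f(*p) for p in [(132,325),(240,368),(195,472),(95,435)]],.042); print("tread",tr.round(4))
S=lambda x,y:(240+x/6-.4,240+y/6-.4)
a=onplane(s,[S(*p) for p in [(85,175),(412,163),(420,405),(62,432)]],.06);print("press by scene",a.round(4),a.mean(0))
a=onplane(s,[S(*p) for p in [(325,172),(352,143),(376,157),(350,182)]],.063+.028);print("tab top by scene",a.round(4),a.mean(0))
uu,vv=np.meshgrid(range(250,320),range(245,330)); P=cloud(s,np.c_[uu.ravel(),vv.ravel()])
a=onplane(s,[S(*p) for p in [(187,80),(327,80),(320,165),(187,165)]],.042);print("tread by scene",a.round(4))
E
```

```text
[[135 138  48  75 151 154 135 136 149 150 149 150 150 151 146  40 139 141]
 [137 131  43 144 148 140 142 136 148 153 149 142 150 151  73  73 144 142]
 [139  79  48 148 134 127 151 127 141 133 141 126 147 152  37 135 142 141]
 [139  39  91 121 150 150 122 151 145 126 136 145 151  99  50 143 144 142]
 [124  33  39  42  93 146 151 149 112 127 131 148 150  43 111 140 144 139]
 [139 115  49  31  37  38  73 143 152 150 149 148 123  43 144 143 142 144]
 [139 142  50  46  36  39  37  42  60 129 149 153  51  93 139 142 142 136]
 [142 141  27  96  98  58  42  35  39  42  44 100  39 141 137 137 143 142]
 [138 104  50  80  84  99  97  70  36  43  36  43  71 139 142 141 142 144]
 [141  31  87  80  69  88  73  98  31  83 130  64 140 142 141 144 143 142]
 [123  43  70  86  75  78  68  92  41 144 140 140 137 143 143 139 141 141]
 [ 50  87  85  74  75  77  82  58 107 138 139 140 138 139 140 140 139 142]]
press [[ 0.6891 -0.1512  0.06  ]
 [ 0.6247 -0.2854  0.06  ]
 [ 0.4876 -0.2174  0.06  ]
 [ 0.5469 -0.0888  0.06  ]] [ 0.58708294 -0.18569733  0.06      ]
0.1488283199359062
0.1530496573161701
0.14154707735708566
0.15524827776881928
flange [[ 0.6699 -0.1574  0.063 ]
 [ 0.6196 -0.2699  0.063 ]
 [ 0.5108 -0.2197  0.063 ]
 [ 0.5614 -0.1098  0.063 ]] [ 0.59045608 -0.18922786  0.063     ]
0.12318649131230144
0.1198085961993697
0.12099799809609778
0.11849062872747121
tread [[ 0.5268 -0.1181  0.042 ]
 [ 0.4993 -0.1813  0.042 ]
 [ 0.438  -0.1523  0.042 ]
 [ 0.4616 -0.094   0.042 ]]
press by scene [[ 0.4928 -0.2235  0.06  ]
 [ 0.5566 -0.0886  0.06  ]
 [ 0.6928 -0.1523  0.06  ]
 [ 0.6358 -0.2906  0.06  ]] [ 0.59452982 -0.18872519  0.06      ]
tab top by scene [[ 0.5745 -0.1391  0.091 ]
 [ 0.563  -0.1204  0.091 ]
 [ 0.5764 -0.1151  0.091 ]
 [ 0.5856 -0.1322  0.091 ]] [ 0.57485913 -0.12671958  0.091     ]
tread by scene [[ 0.4342 -0.1494  0.042 ]
 [ 0.4664 -0.0901  0.042 ]
 [ 0.5196 -0.1186  0.042 ]
 [ 0.49   -0.1733  0.042 ]]
```

```bash
python3 - <<'E'
from h import *
t=np.load("top0.npz"); s=np.load("scene0.npz")
def up(c,x0,y0,x1,y1,k=6): 
    g=cv2.cvtColor(c["img"],cv2.COLOR_RGB2GRAY)[y0:y1,x0:x1]
    return cv2.resize(g,None,fx=k,fy=k,interpolation=cv2.INTER_CUBIC)
def fit(mask,x0,y0,k=6):
    cs,_=cv2.findContours(mask,cv2.RETR_EXTERNAL,cv2.CHAIN_APPROX_NONE); q=max(cs,key=cv2.contourArea)
    b=cv2.boxPoints(cv2.minAreaRect(q)); return (b+.5)/k-.5+[x0,y0]
g=up(t,335,175,435,255)
# flange: white region enclosed
w=cv2.morphologyEx((g>95).astype(np.uint8),cv2.MORPH_OPEN,np.ones((3,3)))
n,l=cv2.connectedComponents(w); lab=l[int((216-175)*6),int((384-335)*6)]
mm=(l==lab).astype(np.uint8); mm=cv2.morphologyEx(mm,cv2.MORPH_CLOSE,np.ones((15,15)))
b=fit(mm,335,175); P=onplane(t,b,.063); print("flange",b.round(1).tolist(),P.round(4),P.mean(0).round(4))
for i in range(2): d=P[i+1]-P[i]; print(np.linalg.norm(d),np.degrees(np.arctan2(d[1],d[0])))
# pedal clouds
yaw=np.radians(-24); R=np.array([[np.cos(yaw),-np.sin(yaw)],[np.sin(yaw),np.cos(yaw)]]); C=P.mean(0)[:2]
for nm,c,(x0,y0,x1,y1) in [("top",t,(335,175,435,285)),("scene",s,(245,240,325,330))]:
    u,v=np.meshgrid(range(x0,x1),range(y0,y1)); Q=cloud(c,np.c_[u.ravel(),v.ravel()]); L=(Q[:,:2]-C)@R
    for xr in range(-165,90,10):
        k=(abs(L[:,0]*1e3-xr)<5)&(abs(L[:,1])<.02)
        if k.sum(): print(nm,xr,k.sum(),(np.percentile(Q[k,2],[10,50,90])*1e3).round(1))
# pad
g=up(t,205,175,295,265); 
pb=onplane(t,[(238,186),(286,208),(262,255),(213,233)],.015);print("pad",pb.mean(0))
E
```

```text
flange [[356.9, 227.1], [373.2, 189.8], [411.3, 206.5], [395.0, 243.8]] [[ 0.5611 -0.1059  0.063 ]
 [ 0.6723 -0.1581  0.063 ]
 [ 0.6188 -0.2689  0.063 ]
 [ 0.5085 -0.216   0.063 ]] [ 0.5902 -0.1873  0.063 ]
0.12283983704102007 -25.155792884634504
0.1230299400192512 -115.7546798154387
top -165 48 [ 2.7 11.3 18.1]
top -155 63 [ 8.7 15.4 49.4]
top -145 47 [41.3 46.8 52.7]
top -135 42 [37.5 44.8 49.2]
top -125 42 [35.9 41.5 44.9]
top -115 46 [31.1 36.7 42.3]
top -105 39 [30.  33.8 41.5]
top -95 42 [25.9 30.3 35.6]
top -85 43 [21.8 30.3 34.9]
top -75 68 [17.3 38.6 62.6]
top -65 49 [54.9 60.4 64.5]
top -55 45 [58.4 64.8 67. ]
top -45 63 [60.2 74.4 86.1]
top -35 46 [78.8 84.5 87.7]
top -25 51 [82.8 86.2 91.8]
top -15 43 [80.7 85.9 91.4]
top -5 44 [78.9 83.4 88.6]
top 5 48 [78.3 83.8 87.4]
top 15 48 [79.7 83.8 91.8]
top 25 45 [79.1 86.2 93.7]
top 35 45 [79.6 86.3 92.3]
top 45 31 [77.1 82.8 88.1]
top 55 35 [58.2 64.7 70.8]
top 65 43 [56.4 62.6 67.1]
top 75 27 [56.5 60.1 66.9]
scene -155 14 [41.3 44.2 45.6]
scene -145 37 [41.1 44.2 47.8]
scene -135 46 [37.  41.2 45.7]
scene -125 45 [34.8 37.7 41.6]
scene -115 43 [31.9 34.7 37.9]
scene -105 29 [31.1 33.2 36.7]
scene -75 11 [57.3 58.4 60.8]
scene -65 2 [61.4 61.9 62.3]
scene -45 18 [80.6 81.8 83.5]
scene -35 29 [80.2 82.9 84.7]
scene -25 37 [82.3 86.2 89.6]
scene -15 54 [80.4 83.4 87.9]
scene -5 39 [79.3 81.7 83.4]
scene 5 42 [80.3 82.3 84.5]
scene 15 38 [79.  82.1 85.1]
scene 25 34 [81.1 83.3 88.7]
scene 35 57 [80.9 84.5 89.8]
scene 45 136 [61.1 71.8 83.7]
scene 55 56 [57.6 61.8 64.5]
scene 65 51 [56.  59.1 62. ]
scene 75 293 [ 1.3 29.8 56.4]
scene 85 42 [-4.1 -0.5  2.3]
pad [0.59889524 0.21599547 0.015     ]
```

```bash
cat >> h.py <<'E'
from scipy.spatial.transform import Rotation as Rn
def Rtool(az,tilt=0.):
    "tool x down, y at azimuth az deg; tilt: turn about tool y (rad)"
    a=np.radians(az); y=np.array([np.cos(a),np.sin(a),0]); x=np.array([0,0,-1.]); 
    return np.c_[x,y,np.cross(x,y)]@Rn.from_rotvec([0,tilt,0]).as_matrix()
def delta(st,p,R=None):
    E=np.array(st["ee_rot"]); d=E.T@(np.array(p)-st["position"])
    r=Rn.from_matrix(E.T@R).as_rotvec() if R is not None else np.zeros(3)
    return np.r_[d,r].round(4)
E
python3 - <<'E'
from h import *; from cell import *
print(delta(state(),[.470,-.132,.13],Rtool(20.5)))
t=np.load("top0.npz");s=np.load("scene0.npz")
for P in ([.470,-.132,.042],[.567,-.126,.091]): print(proj(t,P),(proj(s,P)))
E
```

```text
[ 1.0090e-01 -2.0460e-01 -3.6870e-01 -1.4878e+00 -1.1000e-03  1.1000e-03]
[[366.3476876  258.43317467]] [[281.33257402 258.26616965]]
[[364.19456849 223.31057841]] [[297.04015415 264.99588139]]
```

Call:
move_arm --moves "0 -0.04 -0.08 -0.12 0 0;0 -0.08 -0.15 -0.25 0 0;0.02 -0.12 -0.22 -0.37 0 0;0.05 -0.16 -0.3 -0.5 0 0;0.08 -0.205 -0.369 -0.75 0 0;0.1 -0.205 -0.369 -1.488 0 0;0.1 -0.205 -0.369 -1.488 0 0;0.1 -0.205 -0.369 -1.488 0 0;0.1 -0.205 -0.369 -1.488 0 0;0.1 -0.205 -0.369 -1.488 0 0;0.1 -0.205 -0.369 -1.488 0 0;0.1 -0.205 -0.369 -1.488 0 0;0.1 -0.205 -0.369 -1.488 0 0;0.1 -0.205 -0.369 -1.488 0 0;0.1 -0.205 -0.369 -1.488 0 0;0.1 -0.205 -0.369 -1.488 0 0;0.1 -0.205 -0.369 -1.488 0 0;0.1 -0.205 -0.369 -1.488 0 0" --jaw 0

```text
time_s: 1.6
position: [0.4701, -0.1326, 0.1316]
ee_rot: [[0.0, 0.937, 0.348], [-0.0, 0.348, -0.937], [-1.0, 0.0, 0.0]]
contact_force: [0.2, 1.0, 0.7]
gripper_width: -0.003
```

Call:
move_arm --moves "0.03 0 0 0 0 0;0.06 0 0 0 0 0;0.075 0 0 0 0 0;0.084 0 0 0 0 0;0.088 0 0 0 0 0;0.092 0 0 0 0 0;0.096 0 0 0 0 0;0.1 0 0 0 0 0;0.102 0 0 0 0 0;0.104 0 0 0 0 0;0.106 0 0 0 0 0;0.106 0 0 0 0 0;0.106 0 0 0 0 0"

```text
time_s: 2.68
position: [0.4704, -0.132, 0.0271]
ee_rot: [[0.001, 0.937, 0.35], [-0.0, 0.35, -0.937], [-1.0, 0.001, 0.0]]
contact_force: [-5.6, 2.0, 9.5]
gripper_width: 0.001
```

```bash
python3 - <<'E'
from cell import *; import cv2
print(state()["contact_force"],state()["position"])
c=read_camera("scene"); cv2.imwrite("pics/s2.png",cv2.resize(c["img"][230:330,230:340,::-1],None,fx=6,fy=6,interpolation=cv2.INTER_CUBIC))
E
```

```text
[-5.6358467   1.99060706  9.50055801] [ 0.47041857 -0.13202018  0.02712079]
```

View pics/s2.png

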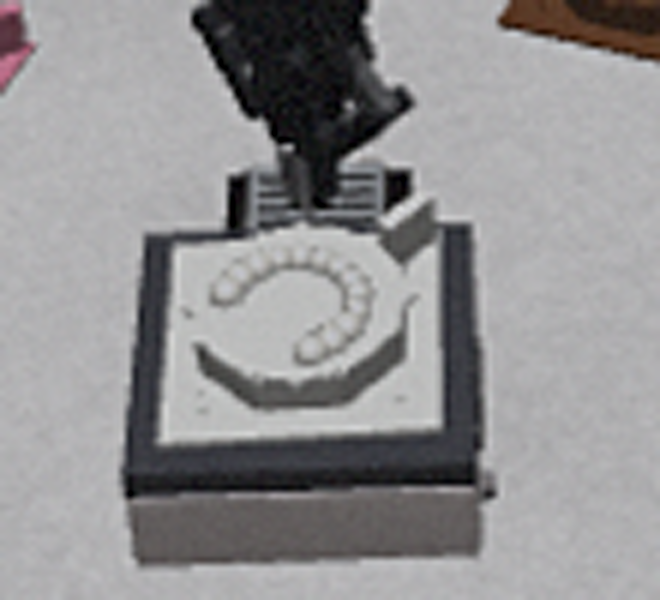

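The fingertip sits on the treadle at about (310,195) in the crop, with 9.5 N upward force. I'll press further until I feel the stop.

Call:
move_arm --moves "0.001 0 0 0 0 0;0.002 0 0 0 0 0;0.003 0 0 0 0 0;0.004 0 0 0 0 0;0.004 0 0 0 0 0;0.004 0 0 0 0 0"

```text
time_s: 3.23
position: [0.4706, -0.132, 0.0256]
ee_rot: [[0.003, 0.937, 0.35], [-0.0, 0.35, -0.937], [-1.0, 0.002, 0.001]]
contact_force: [-13.0, 4.0, 29.5]
gripper_width: -0.004
```

The force jumped to 29.5 N for only 1.5 mm of travel, so the treadle is on its stop. I'll release it and look again.

Call:
move_arm --moves "0.004 0 0 0 0 0;0.004 0 0 0 0 0;0 0 0 0 0 0;-0.01 0 0 0 0 0;-0.025 0 0 0 0 0;-0.06 0 0 0 0 0;-0.1 0 0 0 0 0;-0.14 0 0 0 0 0;-0.14 -0.04 0 0 0 0;-0.14 -0.08 0 0 0 0;-0.14 -0.12 0 0 0 0;-0.14 -0.15 0 0 0 0;-0.14 -0.15 0 0 0 0;-0.14 -0.15 0 0 0 0;-0.14 -0.15 0 0 0 0" --jaw 35

```text
time_s: 4.48
position: [0.3304, -0.1849, 0.1622]
ee_rot: [[0.002, 0.937, 0.35], [-0.001, 0.35, -0.937], [-1.0, 0.002, 0.002]]
contact_force: [-0.6, 0.0, -0.0]
gripper_width: 0.349
```

```bash
python3 - <<'E'
from cell import *; import cv2,numpy as np
for n,(x0,y0,x1,y1) in {"scene":(240,240,330,330),"top":(335,175,435,285)}.items():
    c=read_camera(n); np.savez(f"{n}1.npz",**c); cv2.imwrite(f"pics/{n}3.png",cv2.resize(c["img"][y0:y1,x0:x1,::-1],None,fx=5 if n=="top" else 6,fy=5 if n=="top" else 6,interpolation=cv2.INTER_CUBIC))
E
```

```text
(no output)
```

View pics/scene3.png

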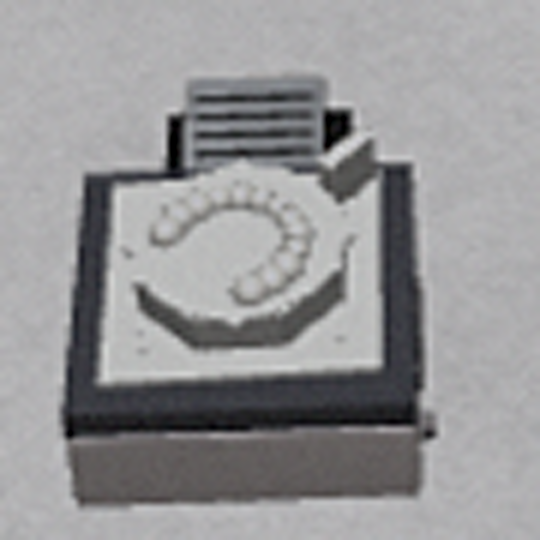

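View pics/top3.png

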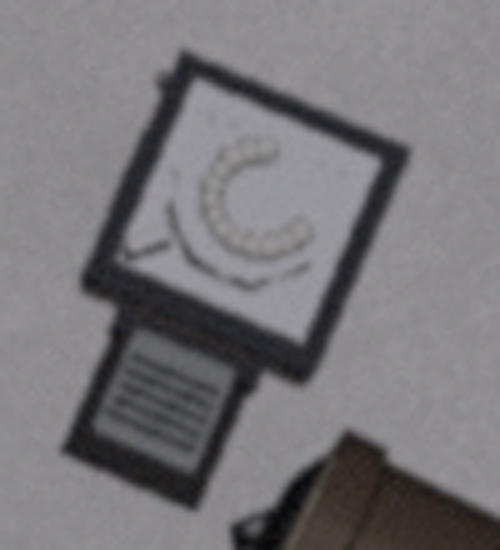

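```bash
python3 - <<'E'
from h import *
t=np.load("top1.npz"); s=np.load("scene1.npz")
a=cv2.resize(t["img"][205:240,345:385,::-1],None,fx=10,fy=10,interpolation=cv2.INTER_CUBIC)
b=cv2.resize(s["img"][252:287,285:315,::-1],None,fx=12,fy=12,interpolation=cv2.INTER_CUBIC)
o=np.zeros((420,780,3),np.uint8); o[:350,:400]=a;o[:420,405:765]=b; o=cv2.convertScaleAbs(o,alpha=1.3); cv2.imwrite("pics/tab.png",o)
E
```

```text
(no output)
```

View pics/tab.png

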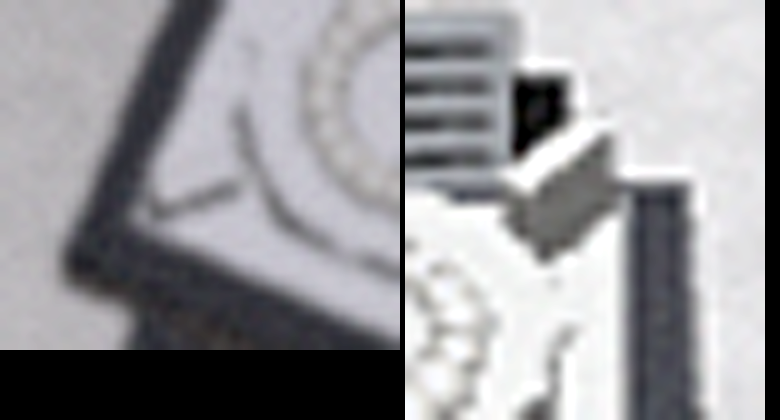

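```bash
python3 - <<'E'
from h import *
t=np.load("top1.npz"); s=np.load("scene1.npz")
o=cv2.imread("pics/tab.png")
for col,C in (((0,0,255),(.570,-.1255)),):
  a=np.radians(110.5); x=np.array([np.cos(a),np.sin(a),0]); y=np.array([-x[1],x[0],0]); 
  B=[np.array([*C,0])+i*.014*x+j*.0045*y+[0,0,z] for z in (.0685,.0965) for i,j in ((-1,-1),(1,-1),(1,1),(-1,1))]
  p=(proj(t,B)-[345,205]+.5)*10; q=(proj(s,B)-[285,252]+.5)*12+[405,0]
  for P in (p,q):
    for k in range(4):
      for u,v in ((k,(k+1)%4),(4+k,4+(k+1)%4),(k,k+4)): cv2.line(o,tuple(int(z) for z in P[u]),tuple(int(z) for z in P[v]),col,1)
cv2.imwrite("pics/tab2.png",o)
E
```

```text
(no output)
```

View pics/tab2.png

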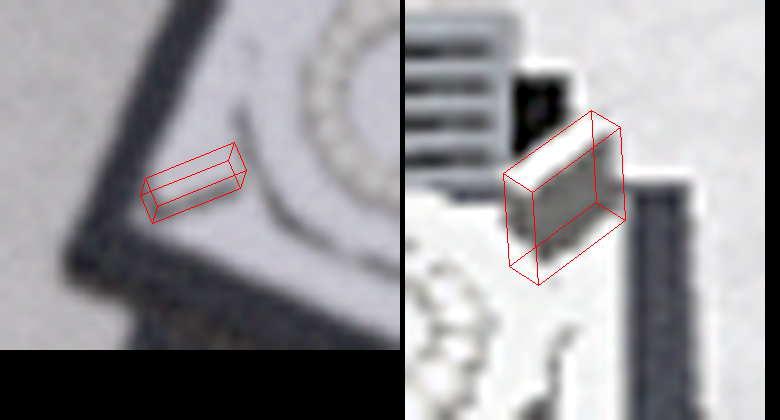

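```bash
python3 - <<'E'
from h import *; from cell import *
print(delta(state(),[.569,-.126,.14],Rtool(20.5)))
E
```

```text
[ 0.0219  0.2437  0.0288  0.0009  0.0006 -0.0006]
```

Call:
move_arm --moves "0 0.04 0.005 0 0 0;0 0.08 0.01 0 0 0;0 0.12 0.015 0 0 0;0 0.16 0.02 0 0 0;0 0.2 0.025 0 0 0;0.01 0.23 0.029 0 0 0;0.022 0.244 0.029 0 0 0;0.022 0.244 0.029 0 0 0;0.022 0.244 0.029 0 0 0;0.022 0.244 0.029 0 0 0"

```text
time_s: 5.42
position: [0.5681, -0.1258, 0.1391]
ee_rot: [[-0.001, 0.936, 0.351], [0.0, 0.351, -0.936], [-1.0, -0.001, -0.001]]
contact_force: [-1.0, 0.5, -0.1]
gripper_width: 0.357
```

```bash
python3 - <<'E'
from h import *; from cell import *
st=state(); print(delta(st,[.569,-.126,.073],Rtool(20.5)), st["position"])
for n,(x0,y0,x1,y1) in {"scene":(250,210,340,300)}.items():
    c=read_camera(n); cv2.imwrite(f"pics/{n}4.png",cv2.resize(c["img"][y0:y1,x0:x1,::-1],None,fx=6,fy=6,interpolation=cv2.INTER_CUBIC))
E
```

```text
[ 0.0661  0.0008  0.0006  0.0011 -0.0005  0.0012] [ 0.56812646 -0.12575894  0.13914347]
```

View pics/scene4.png

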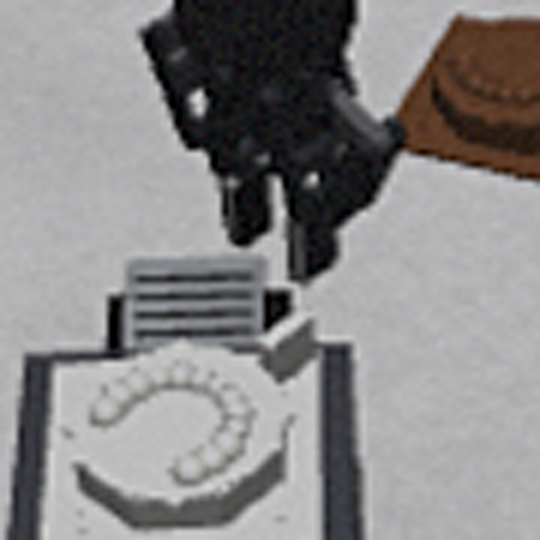

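The fingers straddle the tab, with tips at about (245,240) and (310,278) and the tab at (290,345). I'll descend.

Call:
move_arm --moves "0.02 0 0 0 0 0;0.035 0 0 0 0 0;0.045 0 0 0 0 0;0.052 0 0 0 0 0;0.058 0 0 0 0 0;0.062 0 0 0 0 0;0.065 0 0 0 0 0;0.065 0 0 0 0 0;0.065 0 0 0 0 0"

```text
time_s: 6.22
position: [0.5687, -0.1262, 0.0746]
ee_rot: [[0.0, 0.937, 0.35], [-0.0, 0.35, -0.937], [-1.0, 0.0, 0.0]]
contact_force: [0.7, 0.4, 0.3]
gripper_width: 0.35
```

```bash
python3 - <<'E'
from h import *; from cell import *
for n,(x0,y0,x1,y1) in {"scene":(250,210,340,300)}.items():
    c=read_camera(n); cv2.imwrite(f"pics/{n}5.png",cv2.resize(c["img"][y0:y1,x0:x1,::-1],None,fx=6,fy=6,interpolation=cv2.INTER_CUBIC))
E
```

```text
(no output)
```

View pics/scene5.png

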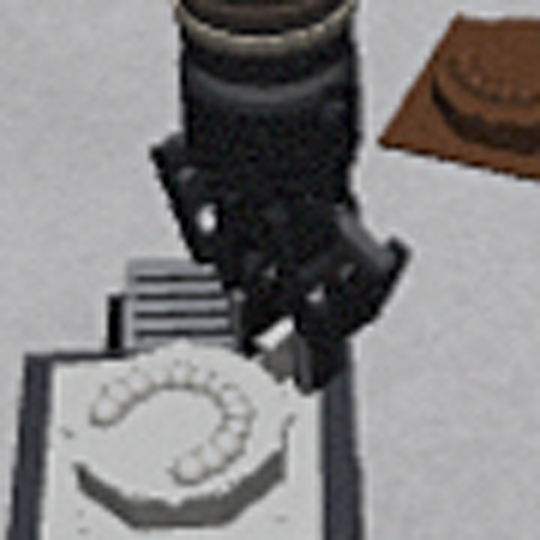

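The tab at (283,345) is between the fingers. I'll close the jaw.

Call:
move_arm --moves "0 0 0 0 0 0;0 0 0 0 0 0;0 0 0 0 0 0;0 0 0 0 0 0;0 0 0 0 0 0;0 0 0 0 0 0;0 0 0 0 0 0;0 0 0 0 0 0;0 0 0 0 0 0;0 0 0 0 0 0" --jaw 0 --squeeze 70

```text
time_s: 7.1
position: [0.5685, -0.1262, 0.0744]
ee_rot: [[0.0, 0.937, 0.35], [-0.0, 0.35, -0.937], [-1.0, 0.0, 0.0]]
contact_force: [-1.0, 0.8, 2.1]
gripper_width: 0.088
```

```bash
python3 - <<'E'
from h import *
r=np.array([.0144,0,.149])
for f in np.arange(.02,.34,.02): print(round(f,2),(r-Rn.from_rotvec([0,f,0]).apply(r)).round(4))
E
```

```text
0.02 [-0.003   0.      0.0003]
0.04 [-0.0059  0.      0.0007]
0.06 [-0.0089  0.      0.0011]
0.08 [-0.0119  0.      0.0016]
0.1 [-0.0148  0.      0.0022]
0.12 [-0.0177  0.      0.0028]
0.14 [-0.0207  0.      0.0035]
0.16 [-0.0236  0.      0.0042]
0.18 [-0.0264  0.      0.005 ]
0.2 [-0.0293  0.      0.0058]
0.22 [-0.0322  0.      0.0067]
0.24 [-0.035   0.      0.0077]
0.26 [-0.0378  0.      0.0087]
0.28 [-0.0406  0.      0.0098]
0.3 [-0.0434  0.      0.0109]
0.32 [-0.0461  0.      0.0121]
```

Call:
move_arm --moves "-0.0015 0 0 0 0.01 0;-0.003 0 0.0003 0 0.02 0;-0.0045 0 0.0005 0 0.03 0;-0.006 0 0.0007 0 0.04 0;-0.0075 0 0.0009 0 0.05 0;-0.009 0 0.0011 0 0.06 0;-0.0105 0 0.0013 0 0.07 0;-0.012 0 0.0016 0 0.08 0;-0.0134 0 0.0019 0 0.09 0;-0.0148 0 0.0022 0 0.1 0;-0.0148 0 0.0022 0 0.1 0"

```text
time_s: 8.02
position: [0.5693, -0.1288, 0.0894]
ee_rot: [[-0.035, 0.937, 0.348], [0.094, 0.35, -0.932], [-0.995, -0.0, -0.1]]
contact_force: [-1.9, -1.7, 1.8]
gripper_width: 0.088
```

```bash
python3 - <<'E'
from h import *; from cell import *
print(state()["contact_force"],state()["torque"])
for n,(x0,y0,x1,y1) in {"scene":(240,210,340,330)}.items():
    c=read_camera(n); cv2.imwrite(f"pics/{n}6.png",cv2.resize(c["img"][y0:y1,x0:x1,::-1],None,fx=5,fy=5,interpolation=cv2.INTER_CUBIC))
E
```

```text
[-1.94035114 -1.66961312  1.78890697] [-0.21349358  0.43858994 -0.04329627]
```

View pics/scene6.png

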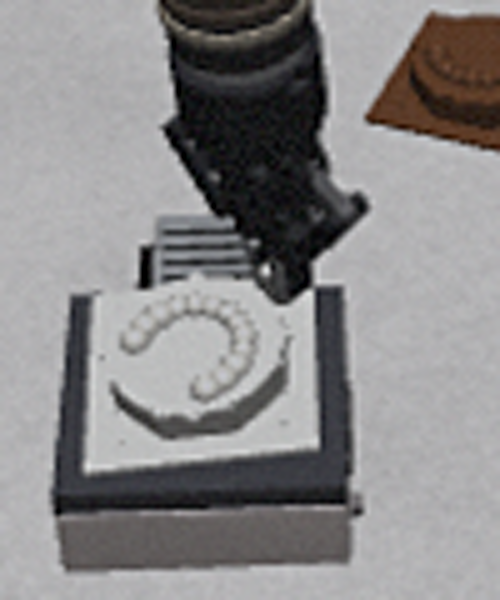

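The tray is tilting with little force. Its front-right corner has come off the dark rim, and the heel at about (85,470) stays down. Continuing.

Call:
move_arm --moves "-0.0015 0 0 0 0.01 0;-0.003 0 0.0003 0 0.02 0;-0.0045 0 0.0005 0 0.03 0;-0.006 0 0.0007 0 0.04 0;-0.0075 0 0.0009 0 0.05 0;-0.009 0 0.0011 0 0.06 0;-0.0105 0 0.0013 0 0.07 0;-0.012 0 0.0016 0 0.08 0;-0.0134 0 0.0019 0 0.09 0;-0.0148 0 0.0022 0 0.1 0;-0.0162 0 0.0025 0 0.11 0;-0.0177 0 0.0028 0 0.12 0;-0.0192 0 0.0031 0 0.13 0;-0.0207 0 0.0035 0 0.14 0;-0.0207 0 0.0035 0 0.14 0;-0.0207 0 0.0035 0 0.14 0;-0.0207 0 0.0035 0 0.14 0"

```text
time_s: 9.48
position: [0.5715, -0.1335, 0.1095]
ee_rot: [[-0.083, 0.937, 0.341], [0.222, 0.351, -0.91], [-0.971, 0.001, -0.237]]
contact_force: [0.7, -0.9, 0.2]
gripper_width: 0.088
```

```bash
python3 - <<'E'
from h import *; from cell import *
print(state()["contact_force"],state()["torque"])
for n,(x0,y0,x1,y1) in {"scene":(240,210,340,330)}.items():
    c=read_camera(n); np.savez("scene7.npz",**c);cv2.imwrite(f"pics/{n}7.png",cv2.resize(c["img"][y0:y1,x0:x1,::-1],None,fx=5,fy=5,interpolation=cv2.INTER_CUBIC))
E
```

```text
[ 0.6929493  -0.90825061  0.21404643] [-0.54815956 -0.16787037  0.03523216]
```

View pics/scene7.png

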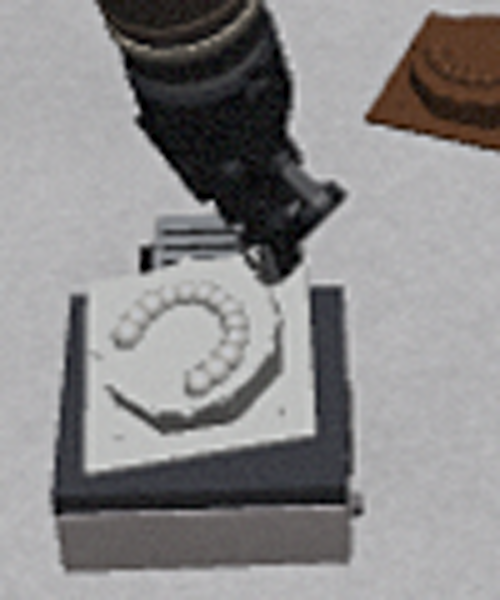

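```bash
python3 - <<'E'
from h import *
s=np.load("scene7.npz")
for z in (.060,.063,.074): print(z,((proj(s,[.6197,-.267,z])+.5-[240,210])*5).round(0))
E
```

```text
0.06 [[ 84. 473.]]
0.063 [[ 83. 469.]]
0.074 [[ 81. 454.]]
```

The heel corner is seen at (85,470) and is predicted at (83,469) for resting on the press, so it is down with a tilt of about 0.25 to 0.28 rad. Next I lift straight up.

Call:
move_arm --moves "-0.003 0 -0.0007 0 0 0;-0.006 0 -0.0015 0 0 0;-0.01 0 -0.0025 0 0 0;-0.014 0 -0.0034 0 0 0;-0.018 0 -0.0044 0 0 0;-0.022 0 -0.0053 0 0 0;-0.026 0 -0.0063 0 0 0;-0.03 0 -0.0073 0 0 0;-0.035 0 -0.0085 0 0 0;-0.04 0 -0.0097 0 0 0"

```text
time_s: 10.37
position: [0.5712, -0.1335, 0.151]
ee_rot: [[-0.083, 0.937, 0.34], [0.223, 0.35, -0.91], [-0.971, -0.0, -0.238]]
contact_force: [-0.5, 0.3, -1.4]
gripper_width: 0.088
```

```bash
python3 - <<'E'
from h import *; from cell import *
print(state()["contact_force"],state()["torque"])
for n,(x0,y0,x1,y1) in {"scene":(240,210,340,330)}.items():
    c=read_camera(n); cv2.imwrite(f"pics/{n}8.png",cv2.resize(c["img"][y0:y1,x0:x1,::-1],None,fx=5,fy=5,interpolation=cv2.INTER_CUBIC))
E
```

```text
[-0.45508767  0.32483135 -1.40954205] [-0.18479758 -0.07179595 -0.04988453]
```

View pics/scene8.png

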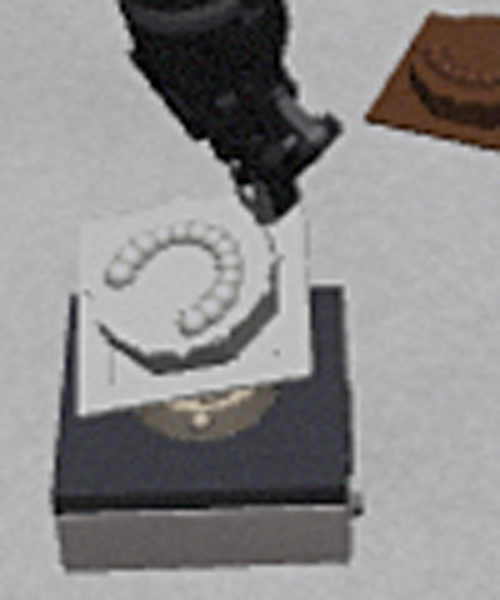

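The tray is free and the cast is still seated in the recess, visible at about (205,415). Next I lift, level and carry.

```bash
python3 - <<'E'
from h import *; from cell import *
st=state(); print(delta(st,[.5712,-.1335,.22],Rtool(20.5,-.03))); print(delta(st,[.576,.278,.215],Rtool(20.5,-.03)));E=np.array(st["ee_rot"]); print(E.T@[0,.04,0])
E
```

```text
[-6.590e-02 -2.000e-04 -1.630e-02  3.000e-04 -2.692e-01 -1.200e-03]
[ 3.010e-02  1.485e-01 -3.879e-01  3.000e-04 -2.692e-01 -1.200e-03]
[ 0.00889309  0.01401362 -0.03639411]
```

Call:
move_arm --moves "-0.01 0 -0.003 0 -0.02 0;-0.025 0 -0.006 0 -0.05 0;-0.04 0 -0.01 0 -0.09 0;-0.055 0 -0.013 0 -0.13 0;-0.066 0 -0.016 0 -0.17 0;-0.066 0 -0.016 0 -0.21 0;-0.066 0 -0.016 0 -0.24 0;-0.066 0 -0.016 0 -0.27 0;-0.066 0 -0.016 0 -0.27 0"

```text
time_s: 11.17
position: [0.5709, -0.1326, 0.2196]
ee_rot: [[0.013, 0.936, 0.352], [-0.03, 0.352, -0.936], [-0.999, 0.001, 0.032]]
contact_force: [0.8, 0.3, -0.6]
gripper_width: 0.088
```

```bash
python3 - <<'E'
from h import *; from cell import *
st=state(); print(delta(st,[.576,.278,.215],Rtool(20.5,-.03)))
E
```

```text
[-0.0075  0.1492 -0.3825  0.0016  0.0023 -0.0014]
```

Call:
move_arm --moves "0 0.003 -0.008 0 0 0;0 0.009 -0.023 0 0 0;-0.001 0.018 -0.045 0 0 0;-0.001 0.027 -0.07 0 0 0;-0.002 0.037 -0.095 0 0 0;-0.002 0.047 -0.12 0 0 0;-0.003 0.057 -0.145 0 0 0;-0.003 0.066 -0.17 0 0 0;-0.004 0.076 -0.195 0 0 0;-0.004 0.086 -0.22 0 0 0;-0.005 0.096 -0.245 0 0 0;-0.005 0.105 -0.27 0 0 0;-0.006 0.115 -0.295 0 0 0;-0.006 0.125 -0.32 0 0 0;-0.007 0.134 -0.345 0 0 0;-0.0075 0.142 -0.364 0 0 0;-0.0075 0.147 -0.376 0 0 0;-0.0075 0.149 -0.382 0 0 0;-0.0075 0.149 -0.382 0 0 0;-0.0075 0.149 -0.382 0 0 0"

```text
time_s: 12.83
position: [0.5769, 0.2759, 0.2142]
ee_rot: [[0.01, 0.937, 0.35], [-0.029, 0.35, -0.936], [-1.0, -0.001, 0.03]]
contact_force: [-0.2, 0.0, -1.6]
gripper_width: 0.088
```

```bash
python3 - <<'E'
from h import *; from cell import *
st=state(); print(st["contact_force"],st["gripper_width"],st["position"])
for n in ("scene","top"):
    c=read_camera(n); np.savez(f"{n}9.npz",**c); cv2.imwrite(f"pics/{n}9.png",c["img"][:,:,::-1])
a=cv2.imread("pics/scene9.png")[150:350,230:460]; b=cv2.imread("pics/top9.png")[150:290,180:430]
cv2.imwrite("pics/fin_s.png",cv2.resize(a,None,fx=3,fy=3)); cv2.imwrite("pics/fin_t.png",cv2.resize(b,None,fx=3,fy=3))
E
```

```text
[-0.23856675  0.04372396 -1.64982615] 0.08766622103600828 [0.57685207 0.27585779 0.21422293]
```

View pics/fin_s.png

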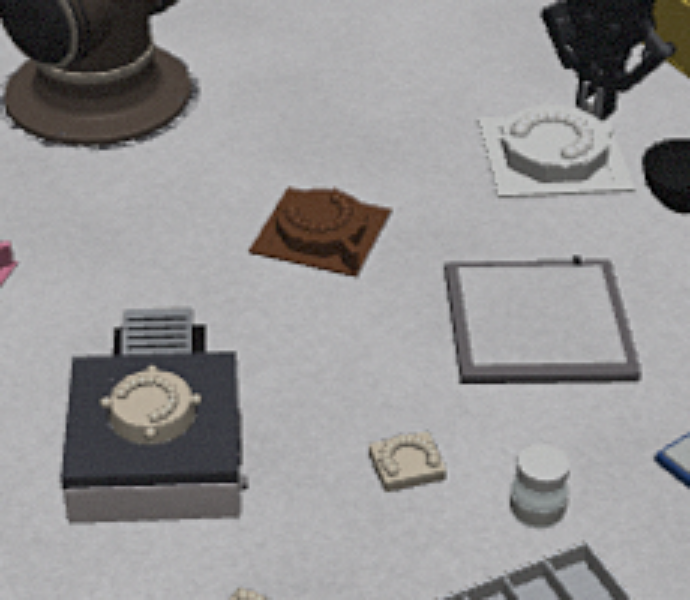

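View pics/fin_t.png

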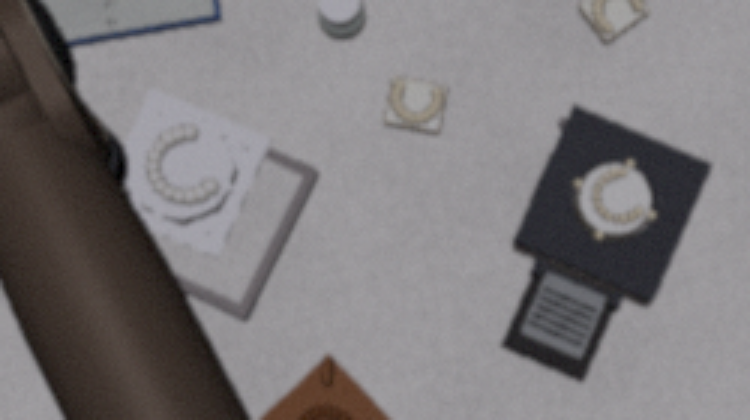

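```bash
python3 - <<'E'
from h import *
s=np.load("scene9.npz");t=np.load("top9.npz")
f=lambda L:[(230+(x+.5)/3-.5,150+(y+.5)/3-.5) for x,y in L]; g=lambda L:[(180+(x+.5)/3-.5,150+(y+.5)/3-.5) for x,y in L]
print("pad",onplane(s,f([(446,263),(608,261),(638,374),(462,378)]),.015).mean(0))
q=onplane(s,f([(478,118),(497,195),(633,188),(606,118)]),.21); print("tray",q,q.mean(0))
print("tray front corners top",onplane(t,g([(150,90),(270,142),(222,255)]),.21))
p=[cloud(s,[[int(a),int(b)]])[0] for a,b in f([(497,180),(540,188),(600,185),(490,140),(620,175)])]; print(np.array(p).round(3))
E
```

```text
pad [0.60738352 0.21411358 0.015     ]
tray [[0.52607297 0.18253102 0.21      ]
 [0.63412389 0.13119218 0.21      ]
 [0.68218787 0.24021551 0.21      ]
 [0.5829608  0.28575724 0.21      ]] [0.60633638 0.20992399 0.21      ]
tray front corners top [[0.67648597 0.24485228 0.21      ]
 [0.62521746 0.13624544 0.21      ]
 [0.52268456 0.18075208 0.21      ]]
[[0.606 0.15  0.204]
 [0.633 0.176 0.202]
 [0.657 0.223 0.204]
 [0.555 0.177 0.206]
 [0.655 0.247 0.204]]
```

Call:
move_arm --moves "0 0 0 0 0 0;0 0 0 0 0 0;0 0 0 0 0 0;0 0 0 0 0 0;0 0 0 0 0 0;0 0 0 0 0 0"

```text
time_s: 13.43
position: [0.577, 0.2763, 0.2145]
ee_rot: [[0.011, 0.937, 0.35], [-0.028, 0.35, -0.936], [-1.0, 0.0, 0.03]]
contact_force: [-1.0, 0.8, -1.3]
gripper_width: 0.086
```

```bash
python3 - <<'E'
from cell import *
s=state(); print(s["joint_vel"].round(3),s["gripper_width"],s["time_s"]); print(close_job())
E
```

```text
[ 0.003 -0.001 -0.001 -0.     0.001 -0.001] 0.08625176426393716 13.4333
the job is handed in; nothing more can be done
None
```

I pressed the treadle to its stop, where the force jumped to about 30 N at 25.6 mm, and let it spring back. Then I gripped the tab and peeled the tray about its opposite corner to a tilt of about 0.25 rad. That corner was still down: seen at (85,470), predicted at (83,469). I lifted the tray clear, levelled it and carried it over the pad. The job was handed in at 13.4 s.

The last checks all came out well:
- **Tray:** its centre is about 5 mm from the pad's centre. It is level, about 0.20 m above the table, held with a steady jaw opening, and the arm is still.
- **Press:** the cast looks seated in the recess and the treadle is up. I judged both by eye in the images and did not measure them against the start.
- **Bystanders:** the arm never went near them. I did not measure their positions again.

The two views disagreed by a few millimetres on positions such as the tab and the pad centre, which is well inside the allowed distances. No check failed.

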